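# Change the solid-sample holder on an inclined front-face stage

### The job

First take the old sample holder (the short one with the square window) off the sloping stage and lay it flat in the empty bay of the tray. Then put the long holder with the round window on the slope, face up, its round-window end uphill under the lens, fully down against the ledge and straight between the two small cheeks, and let go. Do not bump the lens tube, and leave everything else where it stands.

Things in the scene. Friction and masses are not known exactly. Their poses are not given: they have to be found in the camera images.
- stage: Fixed aluminium sample stage; base 100 mm wide, 12 mm high, from x = -70 to +130 mm. Origin: on the table, mid width; x level, uphill; y across; z up. Carries the ramp and, on a post (19 mm thick, 247 mm high, at x = +108 mm), the lens with a level arm at z = 210 to 245 mm. Its yaw varies; the slope falls roughly to the right (-y) as the robot sees it.
- ramp: Dark steel slope of the stage, 35 deg. Origin: on the slope at the ledge's foot, mid width (stage x -60, z 40 mm); x uphill along the slope, y across, z its normal. Surface x 0 to 150, y -50 to 50 mm. Ledge: x -12 to 0, 100 mm wide, 14 mm high. Two cheeks (blocks 22 mm long from the ledge, 8 thick, 12 high) with 66 mm between their inner faces, at y = -33 and 33 mm.
- lens: Black lens tube, 53 mm across, 70 mm long, fixed to the stage above the slope's upper half. Same origin and axes as stage; there its lower end's centre is x -2, y 0, z 191 mm; the axis leans 10 deg uphill from vertical. Lowest edge 187 mm above the table. It blocks a vertical tool over the slope and a high straight lift; come and go level from the low side, the tool square to the slope.
- new_holder: The holder to mount: aluminium block 110 x 56 x 30 mm, 0.22 to 0.45 kg, round amber window (42 mm over its dark rim) off centre in its top. Starts face up on the table, beside the stage. Origin: centre of the underside; x along the 110 mm towards the window end, z out of the window face. Fully home it is at x 55, y 0, z 0 mm in the ramp frame, its x uphill.
- window (a point): Centre of the round window of the long holder, in its upper face: 20 mm from the middle towards the +x end, 30 mm above the underside.
- old_holder: The holder to remove: aluminium block 80 x 56 x 30 mm, 0.17 to 0.34 kg, pale square window in the middle of its top. Starts on the ramp against the ledge, between the cheeks. Origin: centre of the underside; x along the 80 mm (uphill at the start), z out of the window face.
- tray: Fixed shallow white tray, 130 x 192 mm, floor 4 mm, walls 4 mm thick, tops 10 mm above the table; a divider along x makes two bays of 122 x 90 mm. Origin: under its centre; x along the 130 mm, z up. Bay at -y is empty, bay at +y (middle y = 47 mm) has the spare holder. Any yaw. It stands to one side of the stage, the long holder to the other; sides vary.
- empty_bay (a point): Middle of the floor of the tray's empty bay (tray x = 0, y = -47 mm, 4 mm above the table).
- spare_holder: Bystander: aluminium block 90 x 56 x 30 mm with a long narrow black slot, lying in the tray's other bay. Origin: centre of the underside; x along the 90 mm.
- cuvette_rack: Bystander: white block with four small black square holes, 34 x 80 x 28 mm, beside the end of the long holder that is far from its window. Origin: centre of the underside; y along the 80 mm.
- bottle: Bystander: amber bottle, 64 mm in diameter, 120 mm high, standing at the back. Origin: centre of the underside.
- jar: Bystander: white jar, 72 mm in diameter, 100 mm high, standing at the back. Origin: centre of the underside.
- screwdriver: Bystander: screwdriver with a black handle, 160 mm long, lying on the table between the robot and the stage. x along it.
- post: Bystander: short optical post, 90 mm high, on a round base 50 mm in diameter, standing in front of the tray or the long holder, towards the middle. Origin: centre of the underside.
- lens_cell: Bystander: black round lens cell, 52 mm in diameter, 34 mm high, standing in front on the side opposite to the optical post. Origin: centre of the underside.
Things that resemble listed ones, but are neither listed nor needed, are in the scene too. What is shaped like the old_holder but blue or purple is not meant. Several things look just like the tray: the one meant starts farthest to the robot's left.

How it is judged:
By the outcome, as a careful person would: the job done as asked, in the order asked, and still so for the second after the job is handed in, with the robot touching nothing.
It also fails if it takes over 72 s, if anything falls off the work surface, if the arm or the gripper's body presses on something with over 40 N, if the wrist force passes 120 N, or if a joint passes its speed limit or range.

### The arm

A 6-joint arm with a two-finger parallel gripper is mounted at the origin on the work surface. World frame = base frame: x ahead of the robot, y to its left, z up, the work surface at z = 0. Lengths are in m, angles in rad, forces in N, time in s.
With the tool pointing down it reaches from about 0.375 to 0.925 m from the base axis. Payload 5.7 kg.
Tool frame: the origin (TCP) lies at the very end of the fingers, on their centre line; the grasp point (between the pads) lies 19 mm behind it (grasp_offset is the distance from the TCP to the grasp point, in m); y points along the fingers, x is the direction in which the jaws open and shut, and the axes are right-handed (so a half turn about y gives the same grasp; the last joint's range is limited). The gripper opens to 85 mm and grips with 20 to 120 N. Pads are 22 mm wide; open, the fingers measure 114 mm over their backs; the gripper's body (76 mm by 85 mm) begins 54 mm behind the grasp point. The pads swing forward as they close: fully open they stand 13 mm farther back than shut.
Start: joints at [-1.276, 0.359, 1.51, -0, 1.272, -0.115], TCP at [0.239, -0.55, 0.231] pointing down, gripper open.
Joint ranges: [-2.97, 2.97], [-1.01, 2.36], [0.21, 2.38], [-0.96, 4.11], [0.2, 2.71], [-2.98, 2.98]. Speed limits (rad/s): [2.39, 2.39, 3.14, 3.14, 3.14, 3.14].

### API

Orientations are given as [roll, pitch, yaw] about the fixed x, y, z axes, in that order (R = Rz(yaw) Ry(pitch) Rx(roll)).
In Python, from rig import * gives the robot as it stands.
- The arm moves only by the tool servo_tool, never from a script. Its argument "plan" is a list of rows, each a list of 7 numbers: the shift along the tool's x, y, z in mm, then the turn, a rotation vector about the tool's x, y, z in degrees, then the finger opening in mm, from 0 to 85.4. A call has 1 to 12 rows; each row shifts and turns the commanded pose from where the row before left it, along the tool's axes as they then stand; what a row does not reach is not made up. A row lasts 1/10 s, in which the tool goes at most 50 mm and 8.59 degrees, less where a joint would pass 70% of its speed; a pose out of reach is approached as far as the arm can. A call is refused whole if a number of a shift passes 50 or a number of a turn 8.59, either way. A call with a gripper value outside its range is refused whole. The fingers move at their own pace and stop on an object; the grip force is fixed at half the most. Time passes only in rows, so rows that do not move let the fingers close. It gives the time, the measured TCP pose, the force and the opening at its end, in the units of the state.
- get_obs(): the state, without advancing time (a new reading comes with each control period).
- capture(name): name is "side" or "top"; returns the picture (480x640x3 uint8, red, green, blue); there is no depth.
- camera_params(name): a dict with "fx", "fy", "cx", "cy" (pixels), "rvec" (rotation vector, rad) and "tvec" (3), from world to camera coordinates, as OpenCV has them. Camera axes: x right, y down, z forward; pixel columns grow to the right and rows downward; lengths in m; the calibration is good to about 2 mm. A picture is of the moment at which its call begins. camera_params takes no time and is no camera call.
- finish_job(): hands the job in, once; it reports no verdict.
The state is a dict: "time_s": time; "joint_pos": joint angles; "qvel": joint speeds; "tau": joint torques, N m; "eef_pos": TCP position; "tool_rot": TCP orientation; "contact_force": force on the tool from outside, world axes, zero at the start; "torque": the same for the moment, N m; "opening": finger opening in m.
Only numpy, scipy, OpenCV 4.12 (cv2) and the standard library are available. Lean on these libraries where they do the work, as an engineer would, in place of code of your own. Each camera call takes 0.05 s, during which the arm holds its last target. There are 200 camera calls.

## Working session

There is one attempt and no reset: what is moved stays moved. The work goes in short steps, Python scripts to look and compute and a tool call to move; the robot and the scene stay as the last step left them, time stands still between calls to the robot, and variables do not carry over. Pictures are saved under pics/ and viewed, about 8 in all and at most 12, crops included, and the job is handed in when it is done.

Besides the shell and the picture viewer there is one more tool, called after "Request:" by a JSON object that holds its "name" and its "arguments", one argument or row to a line. servo_tool: Moves the arm, as the interface text tells. Its arguments: {"type":"object","properties":{"plan":{"type":"array","items":{"type":"array","items":{"type":"number"}}}},"required":["plan"]}

```bash
mkdir -p pics; ls; python3 - <<'E'
from rig import *
import cv2
for n in("side","top"):
    cv2.imwrite(f"pics/{n}0.png",capture(n)[:,:,::-1]); print(n,camera_params(n))
print(get_obs())
E
```

```text
pics
side {'fx': 509.7250863932301, 'fy': 509.7250863932301, 'cx': 315.8597573039008, 'cy': 241.7686024623129, 'rvec': array([ 2.28381292, -0.15204876,  0.04184324]), 'tvec': array([-0.51259452,  0.08377514,  1.06716379])}
top {'fx': 530.1611343225248, 'fy': 530.1611343225248, 'cx': 321.0593936444151, 'cy': 228.90143951083547, 'rvec': array([ 2.1332168 , -2.18007858,  0.13473341]), 'tvec': array([-0.01765681,  0.51781152,  1.42266568])}
{'time_s': 0.1, 'joint_pos': array([-1.27610961e+00,  3.59434181e-01,  1.51134329e+00, -2.10268812e-05,
        1.27248052e+00, -1.15070517e-01]), 'qvel': array([-1.21104271e-03,  1.30813277e-04, -4.54949648e-03,  2.14670455e-05,
       -4.09784024e-04, -1.42353829e-03]), 'tau': array([-4.35496131e-04, -5.28651989e+01, -2.79351211e+01, -1.48946433e-04,
        5.08464800e-03,  2.60473456e-05]), 'eef_pos': array([ 0.23885412, -0.549736  ,  0.23052965]), 'tool_rot': array([-1.57062507,  0.00165663, -1.16103275]), 'contact_force': array([0.0086087 , 0.84795948, 0.07724296]), 'torque': array([ 0.02320008, -0.01717915, -0.02738581]), 'opening': 0.0851885287817615}
```

View pics/top0.png

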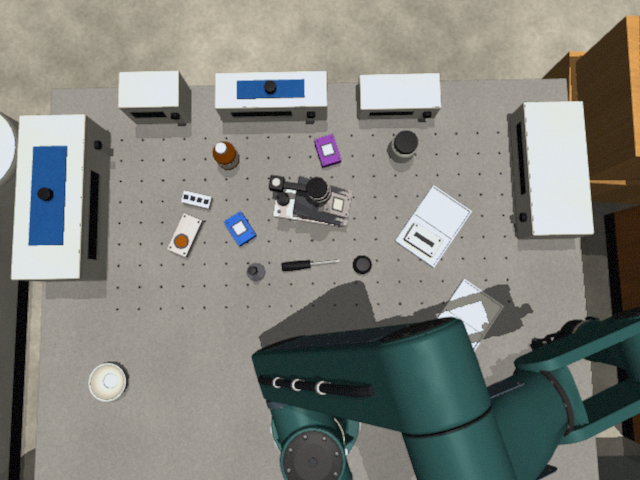

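View pics/side0.png

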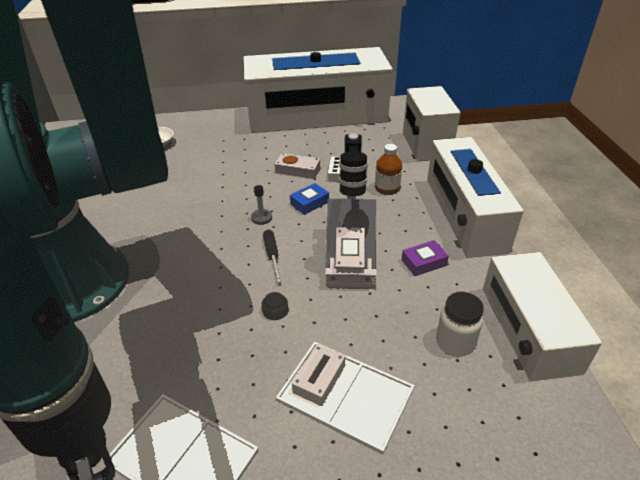

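The top view shows the stage around px (312,200), slope falling to image right. The long holder is at (185,235). The tray with the spare holder at (433,225) is farther left than the lookalike at (465,312), so it is the one meant. The blue and purple blocks are decoys. Next: enlarged crops for measuring.

```bash
cat > h.py <<'E'
from rig import *
import numpy as np, cv2
from scipy.spatial.transform import Rotation as R
def cam(n):
    p=camera_params(n); K=np.array([[p['fx'],0,p['cx']],[0,p['fy'],p['cy']],[0,0,1]])
    return K,cv2.Rodrigues(np.array(p['rvec']))[0],np.array(p['tvec'])
def ray(n,uv):
    K,r,t=cam(n); d=r.T@np.linalg.solve(K,[uv[0],uv[1],1]); return -r.T@t,d/np.linalg.norm(d)
def onz(n,uv,z):
    c,d=ray(n,uv); return c+d*(z-c[2])/d[2]
def tri(uvs,uvt):
    a,d=ray('side',uvs); b,e=ray('top',uvt)
    s=np.linalg.lstsq(np.c_[d,-e],b-a,rcond=None)[0]; p,q=a+d*s[0],b+e*s[1]
    return (p+q)/2,np.linalg.norm(p-q)
def proj(n,P):
    K,r,t=cam(n); q=K@(r@np.array(P)+t); return q[:2]/q[2]
def Rr(rpy): return R.from_euler('xyz',rpy).as_matrix()
E
python3 - <<'E'
from h import *
a=cv2.imread('pics/top0.png');b=cv2.imread('pics/side0.png')
f=lambda im,x,y,w,h,s:cv2.resize(im[y:y+h,x:x+w],None,fx=s,fy=s,interpolation=cv2.INTER_CUBIC)
o=np.zeros((600,800,3),np.uint8)
o[:300,:400]=f(a,262,165,100,75,4); o[:300,400:]=f(b,305,190,100,75,4)[:, :]
o[300:,:400]=f(a,395,180,100,75,4); o[300:,400:]=f(a,160,185,100,75,4)
cv2.imwrite('pics/crop1.png',o)
E
```

```text
(no output)
```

View pics/crop1.png

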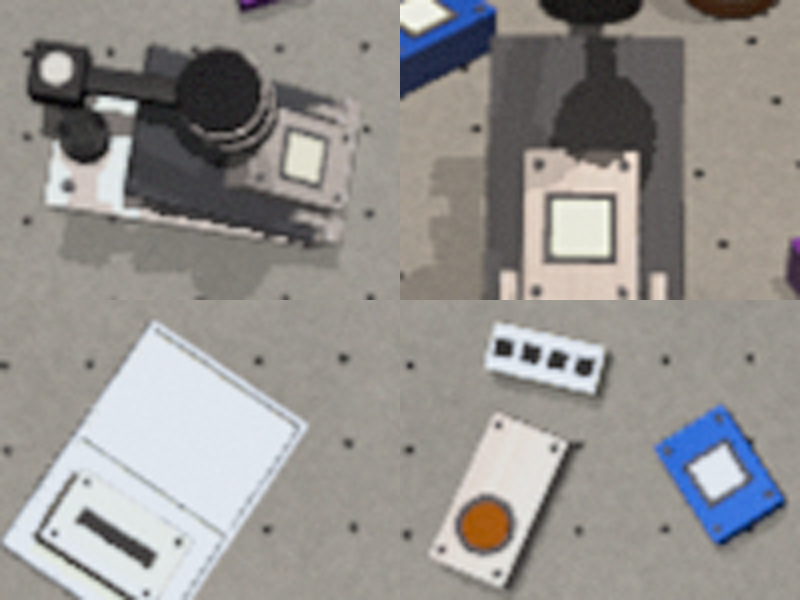

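The crops show the old holder's pale window at top px (337.6,203.9) and side px (349.9,246.9). The ramp's top corners in the side view are near (327,199) and (376,199). The tray and long holder outlines are clear in the top view. Now the positions.

```bash
python3 - <<'E'
from h import *
np.set_printoptions(precision=4,suppress=True)
a=cv2.imread('pics/top0.png');b=cv2.imread('pics/side0.png')
def o(cx,cy,x,y,s=4): return ((cx+.5)/s-.5+x,(cy+.5)/s-.5+y)
T=lambda cx,cy:o(cx,cy,262,165); S=lambda cx,cy:o(cx-400,cy,305,190)
wt,ws=T(304,157),S(581,229)
print('win tri',tri(ws,wt),'top@87.5',onz('top',wt,.0875),'side@',onz('side',ws,.0875))
L,Rr_=onz('side',S(489,38),.126),onz('side',S(685,38),.126)
print('ramp top corners',L,Rr_,np.linalg.norm(L-Rr_))
d=L-Rr_; # across
print('across angle',np.degrees(np.arctan2(d[1],d[0])))
# old-holder screws in side, rows uphill/downhill; +-? separation
for c in [(538,163),(625,163),(537,291),(625,291)]:
    print('screw',onz('side',S(*c),.0875+(0.0)))
# long holder
def big(mask,x,y,w,h):
    m=np.zeros_like(mask);m[y:y+h,x:x+w]=mask[y:y+h,x:x+w]
    c=max(cv2.findContours(m,cv2.RETR_EXTERNAL,cv2.CHAIN_APPROX_NONE)[0],key=cv2.contourArea);return c
hsv=cv2.cvtColor(a,cv2.COLOR_BGR2HSV)
print(hsv[228,190],hsv[245,200],hsv[205,440],hsv[245,460])
m=((hsv[...,2]>195)).astype(np.uint8)
for nm,z,bx in (('long',.03,(160,210,45,55)),('tray',.010,(390,180,90,95)),('rack',.028,(178,188,36,22))):
    c=big(m,*bx); r=cv2.minAreaRect(c); P=np.array([onz('top',p,z) for p in cv2.boxPoints(r)])
    print(nm,r,'\n',P,'\nctr',P.mean(0),'sides',np.linalg.norm(P[1]-P[0]),np.linalg.norm(P[2]-P[1]),'ang',np.degrees(np.arctan2(*(P[1]-P[0])[[1,0]])),np.degrees(np.arctan2(*(P[2]-P[1])[[1,0]])))
am=cv2.inRange(hsv,(5,150,80),(20,255,255)); c=big(am,165,225,35,30)
M=cv2.moments(c);print('amber',onz('top',(M['m10']/M['m00'],M['m01']/M['m00']),.03))
bm=cv2.inRange(cv2.cvtColor(b,cv2.COLOR_BGR2HSV),(5,150,60),(20,255,255)); c=big(bm,275,150,35,20)
M=cv2.moments(c);print('amber side',onz('side',(M['m10']/M['m00'],M['m01']/M['m00']),.03))
dk=onz('top',o(117,523-300,395,180),.034);print('slot',dk, 'tray corners',[onz('top',o(*q,395,180),.01) for q in ((153,20),(308,127),(3,243))])
E
```

```text
win tri (array([ 0.5763, -0.0742,  0.0885]), np.float64(0.00020208263055923291)) top@87.5 [ 0.5764 -0.0743  0.0875] side@ [ 0.5766 -0.0731  0.0875]
ramp top corners [0.5469 0.038  0.126 ] [0.647  0.0228 0.126 ] 0.10123440971086792
across angle 171.35824194269543
screw [ 0.5637 -0.0201  0.0875]
screw [ 0.6075 -0.0266  0.0875]
screw [ 0.5483 -0.1136  0.0875]
screw [ 0.5896 -0.1197  0.0875]
[ 17   8 226] [ 23  21 157] [107  15 238] [ 21  16 157]
long ((183.95547485351562, 234.29794311523438), (19.200454711914062, 39.47679901123047), 24.443954467773438) 
 [[0.4733 0.3938 0.03  ]
 [0.5719 0.3501 0.03  ]
 [0.5487 0.3017 0.03  ]
 [0.4505 0.3457 0.03  ]] 
ctr [0.5111 0.3478 0.03  ] sides 0.10785385107054433 0.053692917924506485 ang -23.879344595078884 -115.62095673422824
tray ((433.53314208984375, 225.6790313720703), (47.48541259765625, 67.7774429321289), 34.508522033691406) 
 [[ 0.4841 -0.233   0.01  ]
 [ 0.6398 -0.3473  0.01  ]
 [ 0.5608 -0.453   0.01  ]
 [ 0.4072 -0.3381  0.01  ]] 
ctr [ 0.523  -0.3429  0.01  ] sides 0.19305878944250401 0.13198437499800492 ang -36.27809093523417 -126.7676587229641
rack ((195.58824157714844, 198.64707946777344), (28.134132385253906, 11.64171028137207), 14.03624439239502) 
 [[0.6046 0.3589 0.028 ]
 [0.6363 0.3514 0.028 ]
 [0.6154 0.2755 0.028 ]
 [0.5838 0.2831 0.028 ]] 
ctr [0.61   0.3172 0.028 ] sides 0.03257042058133926 0.07879710584920589 ang -13.289253257936755 -105.40847246456377
amber [0.4926 0.3558 0.03  ]
amber side [0.4925 0.3577 0.03  ]
slot [ 0.4931 -0.3098  0.034 ] tray corners [array([ 0.6389, -0.3464,  0.01  ]), array([ 0.5603, -0.4511,  0.01  ]), array([ 0.4835, -0.2347,  0.01  ])]
```

Two views agree within about 1 mm. Refining the stage yaw from the long base edge, then working out the first moves.

```bash
cat >> h.py <<'E'
YAW=np.radians(80.7); WIN=np.array([.5765,-.0737])
def setup(yaw=None):
    y=YAW if yaw is None else yaw
    xs=np.array([np.cos(y),np.sin(y),0]); ys=np.array([-np.sin(y),np.cos(y),0]); zs=np.array([0,0,1.])
    s,c=np.sin(np.radians(35)),np.cos(np.radians(35))
    O=np.r_[WIN,0]+.0444*xs; xr=c*xs+s*zs; n=-s*xs+c*zs
    return O,xs,ys,zs,O-.060*xs+.040*zs,xr,n
def rampT(x,y,z):   # mm in ramp frame -> TCP pos, R square to slope
    O,xs,ys,zs,Or,xr,n=setup(); return Or+(x*xr+y*ys+z*n)/1e3,np.c_[-ys,-n,xr]
def downT(p,az):    # tool down, tool x azimuth deg
    a=np.radians(az); x=np.array([np.cos(a),np.sin(a),0]); y=np.array([0,0,-1.]); return np.array(p),np.c_[x,y,np.cross(x,y)]
def delta(frm,to):
    (p,A),(q,B)=frm,to
    return (A.T@(q-p)*1e3).round(1),np.degrees(R.from_matrix(A.T@B).as_rotvec()).round(2)
def cur():
    o=get_obs(); return np.array(o['eef_pos']),Rr(o['tool_rot'])
E
python3 - <<'E'
from h import *
np.set_printoptions(precision=4,suppress=True)
def T(cx,cy): return ((cx+.5)/4-.5+262,(cy+.5)/4-.5+165)
a=cv2.imread('pics/top0.png');g=cv2.cvtColor(a,cv2.COLOR_BGR2HSV)
P,Q=onz('top',T(47,207),.012),onz('top',T(312,243),.012)
d=P-Q;print(P,Q,np.degrees(np.arctan2(d[1],d[0])),np.linalg.norm(d))
O,xs,ys,zs,Or,xr,n=setup();print('O',O,'y of edge',(P-O)@ys,(Q-O)@ys,'x',(P-O)@xs,(Q-O)@xs)
# left/right ramp edges in side view: project ramp edges to check
for x,y in((150,50),(150,-50),(30,50),(30,-50)):
    print(x,y,(proj('side',Or+(x*xr+y*ys)/1e3)-[305,190])*4+[400,0])
c=cur(); print(delta(c,rampT(45,0,110)),c[0]); print(rampT(45,0,110)[0],rampT(45,0,4)[0])
E
```

```text
[0.558  0.1034 0.012 ] [ 0.5286 -0.0808  0.012 ] 80.94135420822916 0.18658192735251858
O [ 0.5837 -0.0299  0.    ] y of edge 0.046867464574365886 0.04608150441204226 x 0.1273966987869888 -0.05918357316372883
150 50 [482.2614  34.2964]
150 -50 [675.6945  35.61  ]
30 50 [478.576  260.2253]
30 -50 [677.4027 262.4981]
(array([-266.8,   75.1,  476.7]), array([ 31.95, -55.39,  17.38])) [ 0.2389 -0.5497  0.2305]
[ 0.5697 -0.115   0.1559] [ 0.5796 -0.055   0.0691]
```

Request:
{"name": "servo_tool", "arguments": {
  "plan": [
    [0,0,0,3.2,-5.54,1.74,85],
    [0,0,0,3.2,-5.54,1.74,85],
    [0,0,0,3.2,-5.54,1.74,85],
    [0,0,0,3.2,-5.54,1.74,85],
    [0,0,0,3.2,-5.54,1.74,85],
    [0,0,0,3.2,-5.54,1.74,85],
    [0,0,0,3.2,-5.54,1.74,85],
    [0,0,0,3.2,-5.54,1.74,85],
    [0,0,0,3.2,-5.54,1.74,85],
    [0,0,0,3.2,-5.54,1.74,85]
  ]
}}

```text
time_s: 1.1
eef_pos: [0.2386, -0.5504, 0.2308]
tool_rot: [-0.958, -0.002, -0.159]
contact_force: [0.6, -0.6, -0.4]
opening: 0.085
```

```bash
python3 - <<'E'
from h import *
c=cur(); print(c[0],delta(c,rampT(45,0,110)),get_obs()['joint_pos'].round(2))
E
```

```text
[ 0.23864167 -0.55037792  0.23081586] (array([257.9, 339.3, 351. ]), array([-0.14,  0.22, -0.02])) [-1.4   0.69  1.1   0.2   1.93 -1.22]
```

Request:
{"name": "servo_tool", "arguments": {
  "plan": [
    [21,28,29,0,0,0,85],
    [21,28,29,0,0,0,85],
    [21,28,29,0,0,0,85],
    [21,28,29,0,0,0,85],
    [21,28,29,0,0,0,85],
    [21,28,29,0,0,0,85],
    [21,28,29,0,0,0,85],
    [21,28,29,0,0,0,85],
    [21,28,29,0,0,0,85],
    [21,28,29,0,0,0,85],
    [21,28,29,0,0,0,85],
    [21,28,29,0,0,0,85]
  ]
}}

```text
time_s: 2.3
eef_pos: [0.5656, -0.1179, 0.1551]
tool_rot: [-0.96, -0.0, -0.162]
contact_force: [0.5, -0.4, -0.3]
opening: 0.085
```

```bash
python3 - <<'E'
from h import *
c=cur(); print(c[0],delta(c,rampT(45,0,40)),get_obs()['joint_pos'].round(2))
b=capture('side')[:,:,::-1].copy()
p=proj('side',c[0]);q=proj('side',c[0]-.019*c[1][:,1]);print(p,q)
cv2.imwrite('pics/s1.png',cv2.resize(b[140:315,240:450],None,fx=3.4,fy=3.4,interpolation=cv2.INTER_CUBIC))
E
```

```text
[ 0.56564945 -0.11788287  0.15507505] (array([ 3.5, 71.3,  3.4]), array([0.03, 0.01, 0.02])) [-0.66  0.54  1.6   0.54  1.36 -0.72]
[349.08365293 235.88779122] [349.34917602 233.19660831]
```

View pics/s1.png

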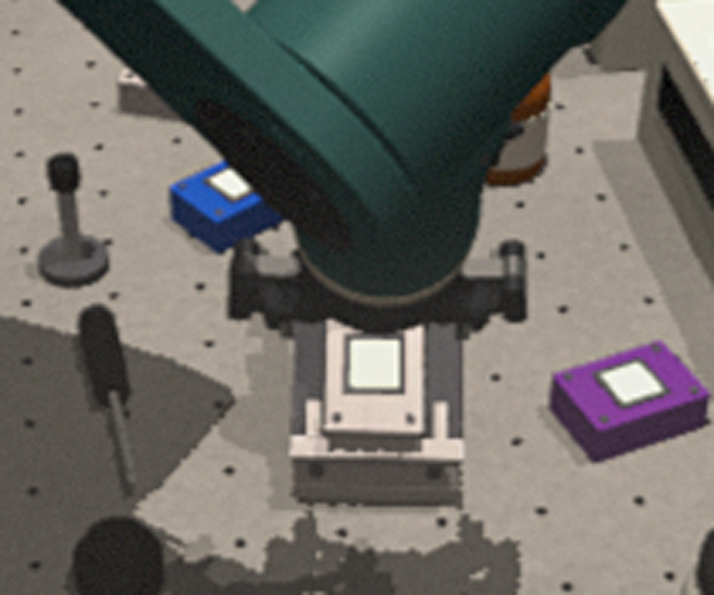

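The gripper straddles the holder, which sits about 2 mm left of centre between the cheeks. Descending.

Request:
{"name": "servo_tool", "arguments": {
  "plan": [
    [2,15,3,0,0,0,85],
    [0,15,0,0,0,0,85],
    [0,15,0,0,0,0,85],
    [0,15,0,0,0,0,85],
    [0,15,0,0,0,0,85],
    [0,15,0,0,0,0,85],
    [0,9,0,0,0,0,85],
    [0,4,0,0,0,0,85],
    [0,0,0,0,0,0,85]
  ]
}}

```text
time_s: 3.25
eef_pos: [0.5767, -0.0587, 0.0725]
tool_rot: [-0.96, -0.0, -0.162]
contact_force: [-0.9, -0.8, -0.9]
opening: 0.0852
```

```bash
python3 - <<'E'
from h import *
c=cur(); print(c[0],delta(c,rampT(45,0,4)))
E
```

```text
[ 0.57670311 -0.0587473   0.07252295] (array([2.2, 5.2, 1.5]), array([ 0.01,  0.03, -0.01]))
```

Request:
{"name": "servo_tool", "arguments": {
  "plan": [
    [0,4,1,0,0,0,85],
    [0,0,0,0,0,0,50],
    [0,0,0,0,0,0,50],
    [0,0,0,0,0,0,50],
    [0,0,0,0,0,0,50],
    [0,0,0,0,0,0,50],
    [0,0,0,0,0,0,50],
    [0,0,0,0,0,0,50]
  ]
}}

```text
time_s: 4.05
eef_pos: [0.5779, -0.0566, 0.071]
tool_rot: [-0.961, -0.002, -0.162]
contact_force: [-0.7, -1.6, 5.8]
opening: 0.0546
```

Request:
{"name": "servo_tool", "arguments": {
  "plan": [
    [0,-5,0,0,0,0,45],
    [0,-10,0,0,0,0,45],
    [0,-15,0,0,0,0,45],
    [0,-15,0,0,0,0,45],
    [0,-15,0,0,0,0,45],
    [0,-11,-16,0,0,0,45],
    [0,-11,-16,0,0,0,45],
    [0,-11,-16,0,0,0,45],
    [0,-11,-16,0,0,0,45],
    [0,-11,-16,0,0,0,45],
    [0,-11,-16,0,0,0,45],
    [0,-11,-16,0,0,0,45]
  ]
}}

```text
time_s: 5.25
eef_pos: [0.5494, -0.2258, 0.118]
tool_rot: [-0.96, -0.0, -0.162]
contact_force: [1.1, -0.2, -3.6]
opening: 0.0545
```

```bash
python3 - <<'E'
from h import *
c=cur(); o=get_obs();print(c[0],o['opening'],o['contact_force'],delta(c,downT([.5608,-.3709,.15],-36.5)))
# after pure rotation:
print(delta((c[0],downT(c[0],-36.5)[1]),downT([.5608,-.3709,.15],-36.5)))
E
```

```text
[ 0.54944124 -0.22584922  0.11800679] 0.05447661039256275 [ 1.1074386  -0.16010107 -3.56267028] (array([  34.7, -107.2,  -97.4]), array([-34.32,  26.35,  -8.27]))
(array([  95.4,  -32. , -109.8]), array([0., 0., 0.]))
```

Request:
{"name": "servo_tool", "arguments": {
  "plan": [
    [0,-5,0,-4.9,3.76,-1.18,45],
    [0,-5,0,-4.9,3.76,-1.18,45],
    [0,-5,0,-4.9,3.76,-1.18,45],
    [0,-5,0,-4.9,3.76,-1.18,45],
    [0,0,0,-4.9,3.76,-1.18,45],
    [0,0,0,-4.9,3.76,-1.18,45],
    [0,0,0,-4.9,3.76,-1.18,45],
    [0,0,0,0,0,0,45]
  ]
}}

```text
time_s: 6.05
eef_pos: [0.5483, -0.2313, 0.1362]
tool_rot: [-1.571, 0.0, -0.634]
contact_force: [-0.4, 1.4, -2.5]
opening: 0.0549
```

```bash
python3 - <<'E'
from h import *
c=cur(); o=get_obs();print(c[0],o['opening'],o['contact_force'],delta(c,downT([.5608,-.3709,.10],-36.5)))
E
```

```text
[ 0.5483098  -0.23133255  0.13623776] 0.054937748448269264 [-0.42318004  1.42766846 -2.48941628] (array([  92.7,   36.2, -105. ]), array([ 0.01,  0.18, -0.02]))
```

Request:
{"name": "servo_tool", "arguments": {
  "plan": [
    [15.5,0,-17,0,0,0,45],
    [15.5,0,-17,0,0,0,45],
    [15.5,0,-17,0,0,0,45],
    [15.5,10,-17,0,0,0,45],
    [15.5,18,-17,0,0,0,45],
    [15.5,18,-17,0,0,0,45],
    [0,18,0,0,0,0,45],
    [0,0,0,0,0,0,45]
  ]
}}

```text
time_s: 6.85
eef_pos: [0.5596, -0.3713, 0.068]
tool_rot: [-1.57, 0.006, -0.639]
contact_force: [-0.2, 1.5, -2.9]
opening: 0.0548
```

```bash
python3 - <<'E'
from h import *
c=cur(); o=get_obs();print(c[0],o['opening'],o['contact_force'],delta(c,downT([.5608,-.3709,.008],-36.5)))
b=capture('side')[:,:,::-1].copy()
cv2.imwrite('pics/s2.png',cv2.resize(b[300:470,240:450],None,fx=3.4,fy=3.4,interpolation=cv2.INTER_CUBIC))
E
```

```text
[ 0.5595975  -0.37128726  0.06800273] 0.05482299901043577 [-0.19461843  1.49750421 -2.8647912 ] (array([ 1.1, 60. ,  1. ]), array([-0.06, -0.09, -0.35]))
```

View pics/s2.png

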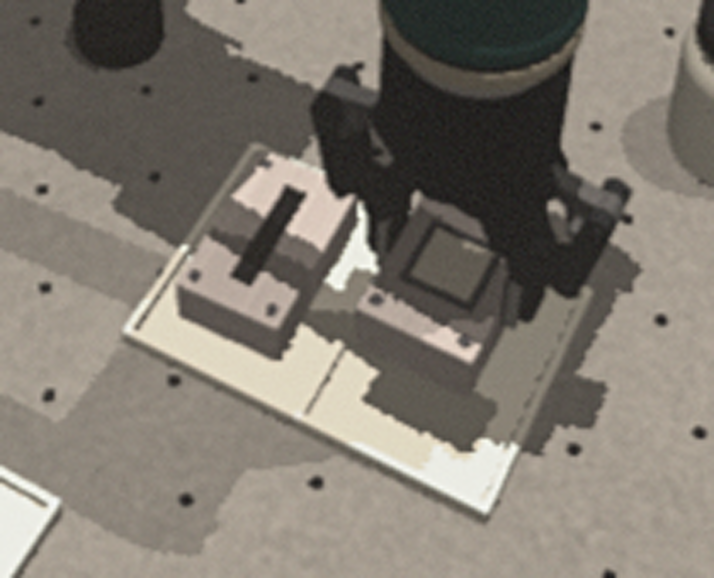

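The holder hangs level over the empty bay with a gap to the spare holder. Lowering until touch.

Request:
{"name": "servo_tool", "arguments": {
  "plan": [
    [1,15,1,0,0,0,45],
    [0,15,0,0,0,0,45],
    [0,12,0,0,0,0,45],
    [0,6,0,0,0,0,45],
    [0,3,0,0,0,0,45],
    [0,2,0,0,0,0,45],
    [0,0,0,0,0,0,45]
  ]
}}

```text
time_s: 7.6
eef_pos: [0.5638, -0.3702, 0.019]
tool_rot: [-1.57, -0.001, -0.636]
contact_force: [-0.5, -0.2, -3.2]
opening: 0.0548
```

Request:
{"name": "servo_tool", "arguments": {
  "plan": [
    [0,3,0,0,0,0,45],
    [0,2,0,0,0,0,45],
    [0,2,0,0,0,0,45],
    [0,0,0,0,0,0,45]
  ]
}}

```text
time_s: 8.0
eef_pos: [0.5636, -0.3703, 0.0118]
tool_rot: [-1.57, -0.0, -0.636]
contact_force: [-0.2, -0.4, -2.4]
opening: 0.0545
```

Request:
{"name": "servo_tool", "arguments": {
  "plan": [
    [0,2,0,0,0,0,45],
    [0,0,0,0,0,0,45]
  ]
}}

```text
time_s: 8.2
eef_pos: [0.5637, -0.3702, 0.0116]
tool_rot: [-1.57, -0.0, -0.636]
contact_force: [-2.8, 1.5, 10.3]
opening: 0.0549
```

Touched down (10 N). Opening a little, then rising.

Request:
{"name": "servo_tool", "arguments": {
  "plan": [
    [0,0,0,0,0,0,66],
    [0,0,0,0,0,0,66],
    [0,0,0,0,0,0,66],
    [0,-10,0,0,0,0,66],
    [0,-20,0,0,0,0,66],
    [0,-40,0,0,0,0,70],
    [0,-50,0,0,0,0,85],
    [0,-50,0,0,0,0,85],
    [0,-50,0,0,0,0,85],
    [0,-30,0,0,0,0,85],
    [0,0,0,0,0,0,85]
  ]
}}

```text
time_s: 9.3
eef_pos: [0.5661, -0.3723, 0.2672]
tool_rot: [-1.571, -0.012, -0.636]
contact_force: [-0.2, -0.4, 0.9]
opening: 0.0847
```

```bash
python3 - <<'E'
from h import *
c=cur(); print(c[0],get_obs()['joint_pos'].round(2))
cr=np.array([.511,.3480]);
t=downT([*cr,.15],65.5)
print(delta(c,t),(t[0]-c[0]).round(3), delta((c[0],t[1]),t))
E
```

```text
[ 0.56610251 -0.37226737  0.26720932] [-0.68  0.44  1.29  0.    1.4  -0.05]
(array([-473.6,  111.5,  546.7]), array([   0.61, -101.95,    0.48])) [-0.055  0.72  -0.117] (array([632.6, 117.2, 348.8]), array([0., 0., 0.]))
```

Request:
{"name": "servo_tool", "arguments": {
  "plan": [
    [0,0,0,0,-8.5,0,85],
    [0,0,0,0,-8.5,0,85],
    [0,0,0,0,-8.5,0,85],
    [0,0,0,0,-8.5,0,85],
    [0,0,0,0,-8.5,0,85],
    [0,0,0,0,-8.5,0,85],
    [0,0,0,0,-8.5,0,85],
    [0,0,0,0,-8.5,0,85],
    [0,0,0,0,-8.5,0,85],
    [0,0,0,0,-8.5,0,85],
    [0,0,0,0,-8.5,0,85],
    [0,0,0,0,-8.5,0,85]
  ]
}}

```text
time_s: 10.5
eef_pos: [0.5629, -0.3698, 0.259]
tool_rot: [-1.569, -0.001, 1.15]
contact_force: [0.5, 0.5, -1.0]
opening: 0.0851
```

Request:
{"name": "servo_tool", "arguments": {
  "plan": [
    [27.5,0,40,0,0,0,85],
    [27.5,0,40,0,0,0,85],
    [27.5,0,40,0,0,0,85],
    [27.5,0,40,0,0,0,85],
    [27.5,0,40,0,0,0,85],
    [27.5,0,40,0,0,0,85],
    [45,0,20,0,0,0,85],
    [45,0,20,0,0,0,85],
    [45,0,20,0,0,0,85],
    [45,0,20,0,0,0,85],
    [45,0,20,0,0,0,85],
    [45,0,20,0,0,0,85]
  ]
}}

```text
time_s: 11.7
eef_pos: [0.4148, 0.1766, 0.2596]
tool_rot: [-1.571, 0.0, 1.144]
contact_force: [1.7, -0.7, -0.6]
opening: 0.0851
```

```bash
python3 - <<'E'
from h import *
c=cur(); print(c[0],get_obs()['joint_pos'].round(2))
print(delta(c,downT([.511,.3480,.12],65.5)))
E
```

```text
[0.41484329 0.17660108 0.25962567] [ 0.25  0.11  1.77 -0.    1.25 -0.89]
(array([195.9, 139.6, -16.6]), array([-0.  ,  0.05, -0.01]))
```

Request:
{"name": "servo_tool", "arguments": {
  "plan": [
    [33,0,-4,0,0,0,85],
    [33,0,-4,0,0,0,85],
    [33,0,-4,0,0,0,85],
    [33,25,-4,0,0,0,85],
    [33,40,-4,0,0,0,85],
    [31,40,-2,0,0,0,85],
    [0,34,0,0,0,0,85],
    [0,0,0,0,0,0,85]
  ]
}}

```text
time_s: 12.5
eef_pos: [0.512, 0.341, 0.1173]
tool_rot: [-1.564, 0.009, 1.145]
contact_force: [-0.8, -0.9, -0.8]
opening: 0.085
```

```bash
python3 - <<'E'
from h import *
c=cur(); print(c[0])
print(delta(c,downT([.511,.3480,.008],65.5)))
a=capture('top')[:,:,::-1];b=capture('side')[:,:,::-1]
f=lambda im,x,y,w,h,s:cv2.resize(im[y:y+h,x:x+w],None,fx=s,fy=s,interpolation=cv2.INTER_CUBIC)
cv2.imwrite('pics/s3.png',np.hstack([f(b,245,100,110,120,3.6),f(b,265,300,165,160,2.7)[:432]]))
E
```

```text
[0.51201517 0.34102757 0.11734154]
(array([  6.9, 109.3,   3.1]), array([-0.39,  0.1 , -0.5 ]))
```

View pics/s3.png

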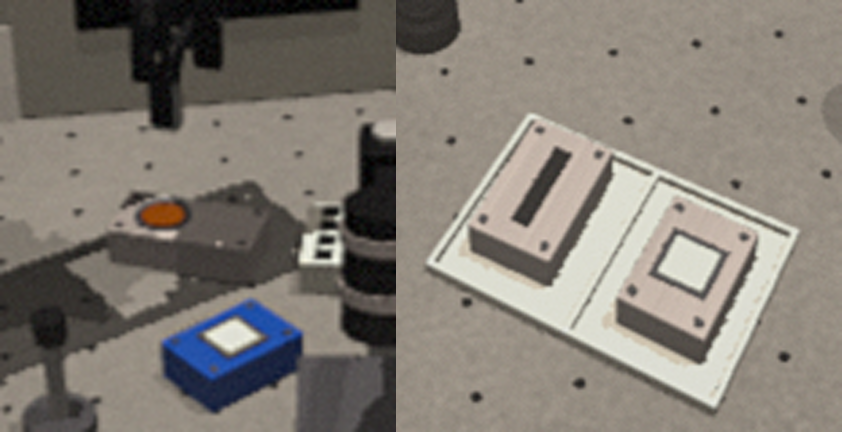

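The old holder lies flat in the empty bay, spare undisturbed. The gripper is above the long holder. Descending on it.

Request:
{"name": "servo_tool", "arguments": {
  "plan": [
    [6.5,15,-2,0,0,0,85],
    [0,20,0,0,0,0,85],
    [0,20,0,0,0,0,85],
    [0,20,0,0,0,0,85],
    [0,15,0,0,0,0,85],
    [0,10,0,0,0,0,85],
    [0,4,0,0,0,0,85],
    [0,0,0,0,0,0,85]
  ]
}}

```text
time_s: 13.4
eef_pos: [0.5209, 0.3478, 0.0191]
tool_rot: [-1.571, -0.0, 1.144]
contact_force: [0.1, 0.1, 0.3]
opening: 0.0852
```

```bash
python3 - <<'E'
from h import *
c=cur(); print(c[0],get_obs()['contact_force'])
print(delta(c,downT([.511,.3480,.008],65.5)))
E
```

```text
[0.52094623 0.34778472 0.01910425] [0.05101759 0.1431341  0.25895085]
(array([-3.9, 11.1,  9.1]), array([0.02, 0.04, 0.02]))
```

Request:
{"name": "servo_tool", "arguments": {
  "plan": [
    [-3.5,6,4,0,0,0,85],
    [0,5,0,0,0,0,85],
    [0,0,0,0,0,0,85],
    [0,0,0,0,0,0,50],
    [0,0,0,0,0,0,50],
    [0,0,0,0,0,0,50],
    [0,0,0,0,0,0,50],
    [0,0,0,0,0,0,50],
    [0,0,0,0,0,0,45],
    [0,0,0,0,0,0,45]
  ]
}}

```text
time_s: 14.4
eef_pos: [0.5163, 0.3466, 0.0087]
tool_rot: [-1.572, -0.001, 1.144]
contact_force: [-0.5, 1.1, 5.8]
opening: 0.055
```

Gripped (55 mm opening). Lifting and going round in front of the stage.

Request:
{"name": "servo_tool", "arguments": {
  "plan": [
    [0,-8,0,0,0,0,45],
    [0,-20,0,0,0,0,45],
    [0,-40,0,0,0,0,45],
    [0,-40,0,0,0,0,45],
    [0,-40,0,0,0,0,45],
    [0,-40,0,0,0,0,45],
    [0,-30,0,0,0,0,45],
    [-30,0,5,0,0,0,45],
    [-37,0,6,0,0,0,45],
    [-37,0,6,0,0,0,45],
    [-37,0,6,0,0,0,45],
    [-37,0,6,0,0,0,45]
  ]
}}

```text
time_s: 15.6
eef_pos: [0.4136, 0.1947, 0.2256]
tool_rot: [-1.57, 0.001, 1.144]
contact_force: [0.5, -0.9, -2.5]
opening: 0.055
```

Request:
{"name": "servo_tool", "arguments": {
  "plan": [
    [-40,0,-18,0,0,0,45],
    [-40,0,-18,0,0,0,45],
    [-40,0,-18,0,0,0,45],
    [-40,0,-18,0,0,0,45],
    [-40,0,-18,0,0,0,45],
    [-40,0,-18,0,0,0,45],
    [-40,0,-18,0,0,0,45],
    [-39,0,-18,0,0,0,45],
    [0,0,0,0,0,0,45]
  ]
}}

```text
time_s: 16.5
eef_pos: [0.4148, -0.159, 0.2262]
tool_rot: [-1.573, 0.002, 1.139]
contact_force: [-0.1, 0.6, -3.9]
opening: 0.0546
```

```bash
python3 - <<'E'
from h import *
c=cur(); o=get_obs(); print(c[0],o['opening'],o['contact_force'])
t=rampT(50,-3,65); O,xs,*_=setup(); t=(t[0]-.14*xs,t[1]); print(t[0],delta(c,t),delta((c[0],t[1]),t))
E
```

```text
[ 0.41476668 -0.15897954  0.22616156] 0.05462168906552978 [-0.09118594  0.58357263 -3.85965693]
[ 0.55490893 -0.22411273  0.1219237 ] (array([  -0.3,  104.6, -154.3]), array([ 30.05,  72.1 , -22.76])) (array([148.8,  61.5, -93.9]), array([0., 0., 0.]))
```

Request:
{"name": "servo_tool", "arguments": {
  "plan": [
    [0,0,0,3.0,7.21,-2.28,45],
    [0,0,0,3.0,7.21,-2.28,45],
    [0,0,0,3.0,7.21,-2.28,45],
    [0,0,0,3.0,7.21,-2.28,45],
    [0,0,0,3.0,7.21,-2.28,45],
    [0,0,0,3.0,7.21,-2.28,45],
    [0,0,0,3.0,7.21,-2.28,45],
    [0,0,0,3.0,7.21,-2.28,45],
    [0,0,0,3.0,7.21,-2.28,45],
    [0,0,0,3.0,7.21,-2.28,45],
    [0,0,0,0,0,0,45]
  ]
}}

```text
time_s: 17.6
eef_pos: [0.4134, -0.1539, 0.225]
tool_rot: [-0.956, 0.003, -0.161]
contact_force: [-0.7, -0.0, -3.7]
opening: 0.0547
```

Request:
{"name": "servo_tool", "arguments": {
  "plan": [
    [25,10,-16,0,0,0,45],
    [25,10,-16,0,0,0,45],
    [25,10,-16,0,0,0,45],
    [25,10,-16,0,0,0,45],
    [25,10,-15,0,0,0,45],
    [24,11,-15,0,0,0,45],
    [0,0,0,0,0,0,45]
  ]
}}

```text
time_s: 18.3
eef_pos: [0.5573, -0.2186, 0.1195]
tool_rot: [-0.959, -0.001, -0.153]
contact_force: [-2.0, 0.7, -3.3]
opening: 0.0546
```

```bash
python3 - <<'E'
from h import *
c=cur(); o=get_obs(); print(c[0],o['opening'],o['contact_force'])
t=rampT(50,-3,65); O,xs,*_=setup(); print(delta(c,(t[0]-.14*xs,t[1])),delta(c,t))
E
```

```text
[ 0.55732557 -0.21856759  0.11946559] 0.05459636455077706 [-1.96386305  0.72248777 -3.28630064]
(array([-1.5, -5.4, -3.4]), array([-0.04,  0.44, -0.25])) (array([ -0.3,  75. , 111.2]), array([-0.04,  0.44, -0.25]))
```

Request:
{"name": "servo_tool", "arguments": {
  "plan": [
    [0,9,15,0,0.4,0,45],
    [0,10,15,0,0,0,45],
    [0,10,15,0,0,0,45],
    [0,10,15,0,0,0,45],
    [0,10,15,0,0,0,45],
    [0,10,15,0,0,0,45],
    [0,9,15,0,0,0,45],
    [0,7,15,0,0,0,45],
    [0,8,0,0,0,0,45],
    [0,8,0,0,0,0,45],
    [0,0,0,0,0,0,45]
  ]
}}

```text
time_s: 19.4
eef_pos: [0.5788, -0.0694, 0.1153]
tool_rot: [-0.957, 0.006, -0.163]
contact_force: [-0.1, -0.2, -3.9]
opening: 0.0549
```

```bash
python3 - <<'E'
from h import *
c=cur(); o=get_obs(); print(c[0],o['opening'],o['contact_force'])
print(delta(c,rampT(60,-3,12)))
b=capture('side')[:,:,::-1]
cv2.imwrite('pics/s4.png',cv2.resize(b[170:300,285:445],None,fx=5,fy=4.6,interpolation=cv2.INTER_CUBIC))
E
```

```text
[ 0.57878974 -0.06942885  0.11531749] 0.05485244199674335 [-0.14207535 -0.15234592 -3.89005381]
(array([ 1.6, 38.1,  0.2]), array([-0.17, -0.24, -0.27]))
```

View pics/s4.png

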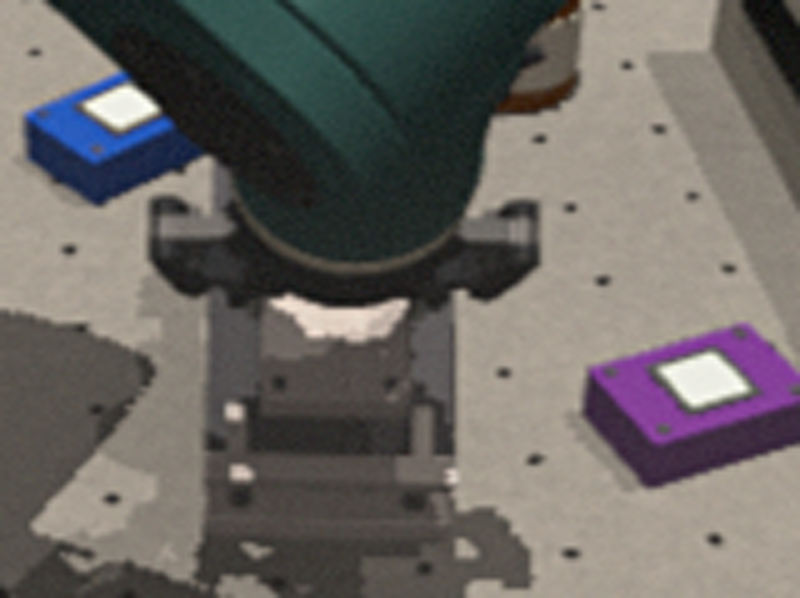

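The holder hangs between the cheeks. In the crop its lower top edge spans about 258–412, and the cheek inner faces are at about 246 and 414. Checking that offset against parallax.

```bash
python3 - <<'E'
from h import *
O,xs,ys,zs,Or,xr,n=setup()
f=lambda x,y,z:(proj('side',Or+(x*xr+y*ys+z*n)/1e3)-[285,170])*[5,4.6]
print('ledge top front edges',f(-12,50,14),f(-12,-50,14))
print('cheek inner top low',f(22,33,12),f(22,-33,12))
c=cur(); loc=lambda p:np.array([(p-Or)@xr,(p-Or)@ys,(p-Or)@n])*1e3; L=loc(c[0]); print('tcp ramp',L)
b=L+[5.4-55,0,30-8.7]; print('holder top low corners',f(b[0],b[1]+28,b[2]),f(b[0],b[1]-28,b[2]))
E
```

```text
ledge top front edges [195.76286251 479.93092687] [450.14565548 482.9768844 ]
cheek inner top low [239.92378969 403.82408546] [406.1501759  405.60533121]
tcp ramp [59.56794631 -1.92246208 50.73945297]
holder top low corners [257.14914508 402.10910132] [407.27381724 403.71312424]
```

The ramp centre is really at y ≈ -3.3 mm in my frame and the holder is at about -3, so it is centred. Lowering.

Request:
{"name": "servo_tool", "arguments": {
  "plan": [
    [0,10,0,0,0,0,45],
    [0,10,0,0,0,0,45],
    [0,8,0,0,0,0,45],
    [0,4,0,0,0,0,45],
    [0,3,0,0,0,0,45],
    [0,0,0,0,0,0,45]
  ]
}}

```text
time_s: 20.05
eef_pos: [0.5825, -0.0497, 0.0877]
tool_rot: [-0.957, 0.005, -0.163]
contact_force: [0.1, -0.2, -4.4]
opening: 0.0548
```

```bash
python3 - <<'E'
from h import *
c=cur(); o=get_obs(); print(o['contact_force'],delta(c,rampT(57,-3,9)))
E
```

```text
[ 0.09848131 -0.24147507 -4.37182077] (array([ 1. ,  6.9, -3.4]), array([-0.17, -0.19, -0.2 ]))
```

Request:
{"name": "servo_tool", "arguments": {
  "plan": [
    [0,3,0,0,0,0,45],
    [0,2,0,0,0,0,45],
    [0,0,0,0,0,0,45]
  ]
}}

```text
time_s: 20.35
eef_pos: [0.583, -0.0471, 0.0838]
tool_rot: [-0.957, 0.004, -0.163]
contact_force: [-0.3, -0.3, -3.4]
opening: 0.0546
```

Request:
{"name": "servo_tool", "arguments": {
  "plan": [
    [0,1.5,0,0,0,0,45],
    [0,0,0,0,0,0,45]
  ]
}}

```text
time_s: 20.55
eef_pos: [0.5832, -0.0463, 0.0827]
tool_rot: [-0.957, 0.004, -0.163]
contact_force: [0.5, 0.3, -3.6]
opening: 0.0546
```

```bash
python3 - <<'E'
from h import *
c=cur(); o=get_obs(); print(o['contact_force'],delta(c,rampT(49.6,-3,9)))
E
```

```text
[ 0.48328785  0.33668372 -3.56232637] (array([  0.9,   0.8, -10.7]), array([-0.15, -0.19, -0.17]))
```

Request:
{"name": "servo_tool", "arguments": {
  "plan": [
    [0,0,-3,0,0,0,45],
    [0,0,-3,0,0,0,45],
    [0,0,-2,0,0,0,45],
    [0,0,0,0,0,0,45]
  ]
}}

```text
time_s: 20.95
eef_pos: [0.5821, -0.0531, 0.0778]
tool_rot: [-0.957, 0.005, -0.164]
contact_force: [-0.5, 1.3, -3.1]
opening: 0.055
```

Request:
{"name": "servo_tool", "arguments": {
  "plan": [
    [0,0.5,-1,0,0,0,45],
    [0,0.5,-1,0,0,0,45],
    [0,0,0,0,0,0,45]
  ]
}}

```text
time_s: 21.25
eef_pos: [0.5819, -0.0538, 0.076]
tool_rot: [-0.957, 0.004, -0.163]
contact_force: [-0.5, 0.1, -3.5]
opening: 0.055
```

```bash
python3 - <<'E'
from h import *
c=cur(); o=get_obs(); print(c[1].T@o['contact_force'],delta(c,rampT(49.6,-3,9)))
E
```

```text
[-0.52341552  2.84923423 -2.04280913] (array([ 0.9, -0.2, -0.6]), array([-0.16, -0.2 , -0.17]))
```

Request:
{"name": "servo_tool", "arguments": {
  "plan": [
    [0,0.7,-1,0,0,0,45],
    [0,0,0,0,0,0,45]
  ]
}}

```text
time_s: 21.45
eef_pos: [0.582, -0.0537, 0.0755]
tool_rot: [-0.956, 0.004, -0.163]
contact_force: [-0.8, 2.3, 1.1]
opening: 0.0548
```

Request:
{"name": "servo_tool", "arguments": {
  "plan": [
    [0,0.7,-1,0,0,0,45],
    [0,0,0,0,0,0,45]
  ]
}}

```text
time_s: 21.65
eef_pos: [0.582, -0.0537, 0.0754]
tool_rot: [-0.954, 0.004, -0.163]
contact_force: [-0.6, 2.6, 9.1]
opening: 0.055
```

```bash
python3 - <<'E'
from h import *
c=cur(); o=get_obs(); print(c[1].T@o['contact_force'],delta(c,rampT(49.6,-3,9)))
E
```

```text
[-1.09899314 -5.98825261  7.30389324] (array([ 0.8, -0.8, -0.4]), array([-0.32, -0.18, -0.16]))
```

Contact on both the slope (about 9 N) and the ledge (about 9 N): home. Releasing and backing off square to the slope.

Request:
{"name": "servo_tool", "arguments": {
  "plan": [
    [0,0,0,0,0,0,60],
    [0,0,0,0,0,0,66],
    [0,0,0,0,0,0,76],
    [0,0,0,0,0,0,76],
    [0,0,0,0,0,0,76],
    [0,-10,0,0,0,0,76],
    [0,-15,0,0,0,0,80],
    [0,-20,0,0,0,0,85],
    [0,-20,0,0,0,0,85],
    [0,-12,-16,0,0,0,85],
    [0,-23,-33,0,0,0,85],
    [0,-23,-33,0,0,0,85]
  ]
}}

```text
time_s: 22.85
eef_pos: [0.559, -0.1928, 0.1275]
tool_rot: [-0.958, 0.004, -0.163]
contact_force: [0.9, -0.0, -0.4]
opening: 0.0848
```

Request:
{"name": "servo_tool", "arguments": {
  "plan": [
    [0,-23,-33,0,0,0,85],
    [0,-23,-33,0,0,0,85],
    [-40,-20,-10,0,0,0,85],
    [-40,-20,-10,0,0,0,85],
    [-40,-15,0,0,0,0,85],
    [0,0,0,0,0,0,85]
  ]
}}

```text
time_s: 23.45
eef_pos: [0.4161, -0.2999, 0.1617]
tool_rot: [-0.958, 0.006, -0.167]
contact_force: [0.9, -0.5, -0.7]
opening: 0.0851
```

```bash
python3 - <<'E'
from h import *
a=capture('top')[:,:,::-1];b=capture('side')[:,:,::-1]
f=lambda im,x,y,w,h,s:cv2.resize(im[y:y+h,x:x+w],None,fx=s,fy=s,interpolation=cv2.INTER_CUBIC)
cv2.imwrite('pics/f1.png',np.vstack([np.hstack([f(b,310,190,80,60,5)[:300],f(a,262,165,80,60,5)]),np.hstack([f(b,310,235,80,60,5),f(a,150,120,320,240,1.25)])]))
E
```

```text
(no output)
```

View pics/f1.png

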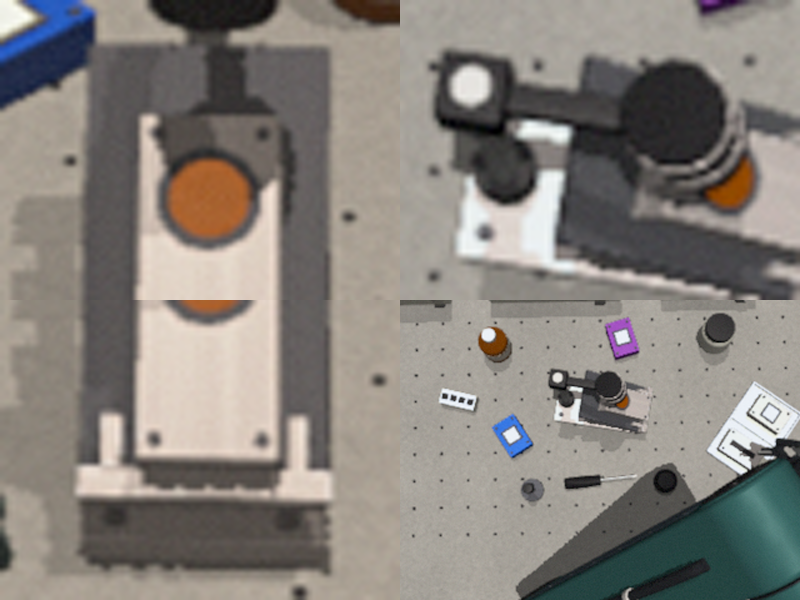

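The picture shows the long holder on the slope, window uphill, between the cheeks and against the ledge. Everything else is unmoved. One numeric check of the window against its home position, then hand in.

```bash
python3 - <<'E'
from h import *
O,xs,ys,zs,Or,xr,n=setup()
b=capture('side')[:,:,::-1]
m=cv2.inRange(cv2.cvtColor(np.ascontiguousarray(b),cv2.COLOR_BGR2HSV),(5,120,60),(20,255,255))[215:245,325:375]
M=cv2.moments(m,True); uv=(M['m10']/M['m00']+325,M['m01']/M['m00']+215)
c,d=ray('side',uv); P0=Or+.03*n; P=c+d*((P0-c)@n)/(d@n); print('window ramp x,y',(P-Or)@xr*1e3,(P-Or)@ys*1e3,'want 75,-3.3',get_obs()['contact_force'])
finish_job()
E
```

```text
window ramp x,y 76.99980208284617 -2.902948210678108 want 75,-3.3 [ 0.68032093  0.5196698  -0.18712553]
the job is handed in; nothing more can be done
```

I finished the job in the order asked and handed it in at about 23.5 s on the robot's clock. No verdict was reported.

- **Old holder:** it was lifted square off the slope and laid flat in the empty bay of the tray farthest to the robot's left. A side view afterwards showed it flat there, with the spare holder in its own bay.
- **Long holder:** it went on the slope from the low side, window end uphill, and was lowered until it pressed on both the slope and the ledge at about 9 N each. I then released it and backed the arm clear. The lens was not touched as far as the force readings and pictures show.
- **Last checks:**
  - The final picture shows it straight between the cheeks and against the ledge, with the other visible things where they stood. The gaps to the cheeks look slightly unequal, by 1 to 2 mm.
  - The window measured 77.0 mm up the ramp, against 75 mm for fully home. Sideways it is about 0.4 mm off the ramp's centre.
  - The 2 mm difference is within the camera calibration of about 2 mm. The contact with the ledge says it is home, so I left it.

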